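# Shut, latch and start the magnetic polisher

### The job

The magnetic polisher is loaded and ready to run. Close its cover, hook the latch's wire loop behind the lip of the keeper on the cover and press the lever down over centre so that the latch stays shut; only then start it with the green key, pressing just until it clicks and never forcing it down hard, and let go of it. Leave the other things on the counter where they stand.

Things in the scene. Friction and masses are not known exactly. Their poses are not given: they have to be found in the camera images.
- polisher: Magnetic polisher: light grey machine, fixed, 150 deep (x) x 130 wide (y) x 81 mm high when shut. Origin: centre of its underside; x from its front to its back, y to the left seen from its front, z up; [x, y, z] below are mm in this frame. Its front panel rises at 30 degrees from [-75, 0, 32]; the shut cover's front plate goes on with it to [9, 0, 80.5]. Latch at y = 0; black dial at left, unused.
- cover (a joint): Cover hinge angle, rad: 0 shut, 1.6 fully open; starts 0.85 to 1.25. A light grey frame 124 mm wide with a smoked window; hinge line along y through [70, 0, 62] at the back, the front swings up. Shut, its flat top is at z = 80.5 from x = 9 to 68. Stiff hinge (0.1 N m): it stays where it is left; pull it over from behind and press it down.
- cover_top (a point): Point on the outside of the cover's flat top (on its window), middle line, 50 mm forward of the hinge line; [20, 0, 80.5] when shut.
- lever (a joint): Latch lever angle about lever_pivot, rad: 0 down (shut), pointing forward and 40 degrees below level; grows as it swings up and over to the cover, at most 2.45; starts 1.35 to 1.7. Steel channel 18 mm wide, red end grip 20 mm wide. Stays where left. With the loop hooked, pressing it down takes about 2 N at the grip; past dead centre, near 0.3, it is drawn to 0 and held.
- lever_pivot (a point): The lever's hinge axis (along the machine's y), fixed on the housing at [-46.9, 0, 71.3].
- lever_tip (a point): Middle of the free end of the lever's red grip, 46 mm from lever_pivot. The surface to press lies 5.5 mm outside the line from pivot to tip: it faces the cover while the lever stands up, and upwards when it is down.
- loop (a joint): Angle of the wire loop about its pin on the lever, relative to the lever, rad: 0 when latched; hooked with the lever up it about equals the lever's angle; starts 2.35 to 2.8: the loop stands upright, clear of the cover. Slight friction holds it within about 30 degrees of upright; tipped further it falls, and lies where it falls.
- loop_bar (a point): Middle of the loop's crossbar, which hooks behind the keeper: a 5 mm steel bar along the machine's y with a red roller, 10 mm across, 8 mm long, at each end; 54 mm over the rollers' ends. Fingers closing on these along y hold it and let it turn. Two legs 30 mm apart join it to a pin on the lever, 13 mm from lever_pivot towards lever_tip; bar to pin 45.5 mm (leg springs give up to 7 mm).
- keeper (a point): Steel hook 17 mm wide on the cover's sloped front plate, y = 0. Origin: on the plate, at the foot of the post's upper face, [-8.3, 0, 70.5] when shut; x up the slope, z square out of it. Post x -3.5 to 0, z 0 to 22 mm; its lip reaches x = 4, z 19 to 22. To hook: bar's centre at x over 7 (lever at 2.0 or more allows 12), down to z 8 to 14, then back to x = 2.5, under the lip.
- start_key (a joint): Travel of the green start key into the panel, m: 0 released. A snap dome: it resists with 3 N at first, 5 N at 0.7 mm, then collapses to about 2.5 N by 4.6 mm (the click); below that a rubber stop adds 8 N per mm, and 6.4 mm or more is forcing it. It springs back when released.
- key_top (a point): Centre of the top of the green round start key, 19 mm across, 8 mm proud of a dark keypad right of the latch; released at [-63.9, -43, 48.8]. It moves square into the 30 degree panel, along [0.5, 0, -0.87] in the machine's frame.
- brass_dish: Bystander: shallow brass dish, 55 mm across, 14 mm high, near the machine. Origin: centre of its underside.
- red_case: Bystander: red moulded case, 34 x 66 x 14 mm, near the machine. Origin: centre of its underside.
- pin_pot: Bystander: round clear pot packed with steel pins, 37 mm across, 42 mm high, near the machine. Origin: centre of its underside.
- wax_bottle: Bystander: white bottle with a blue label, 34 mm across, 77 mm high, standing near the machine. Origin: centre of its underside.
- scriber: Bystander: scriber with a magenta handle, 18 x 134 x 11 mm, lying flat near the pot. Origin: centre of its underside.

How it is judged:
By the outcome, as a careful person would: the job done as asked, in the order asked, and still so for the second after the job is handed in, with the robot touching nothing.
It also fails if it takes over 51 s, if anything falls off the work surface, if the arm or the gripper's body presses on something with over 40 N, if the wrist force passes 120 N, or if a joint passes its speed limit or range.

### The arm

A 7-joint arm with a two-finger parallel gripper is mounted at the origin on a cart in front of the work surface, level with it; the furniture and walls round the work are solid. World frame = base frame: x ahead of the robot, y to its left, z up, the work surface at z = 0. Lengths are in m, angles in rad, forces in N, time in s.
With the tool pointing down it reaches from about 0.35 to 0.9 m from the base axis. Payload 8.1 kg.
Tool frame: the origin (TCP) lies on the centre line of the jaws, within the pads' length; the fingertips stand 8 mm ahead of it and the grasp point (between the pads) lies 11 mm behind it; z points along the fingers, y is the direction in which the jaws open and shut (so a half turn about z gives the same grasp; the last joint's range is limited). The gripper opens to 85 mm and grips with 20 to 120 N. Pads are 22 mm wide; open, the fingers measure 114 mm over their backs; the gripper's body (76 mm by 85 mm) begins 54 mm behind the grasp point. The pads swing forward as they close: fully open they stand 13 mm farther back than shut.
Start: joints at [-1.383, 0.434, 0.025, 1.573, -0.012, 1.134, -0.075], TCP at [0.179, 0.599, 0.239] pointing down, gripper open.
Joint ranges: [-2.62, 2.62], [-0.44, 2.09], [-1.27, 1.32], [0.08, 2.57], [-1.32, 4.46], [0.12, 2], [-2.74, 2.74]. Speed limits (rad/s): [2.22, 2.22, 3.01, 3.01, 3.14, 3.14, 3.14].

### API

Orientations are given as a unit quaternion [x, y, z, w].
In Python, from workcell import * gives the robot as it stands.
- The arm moves only by the shell command python3 -m crank 'ROWS' [FORCE]. ROWS is JSON, a list of rows, each an object of numbers: "ax", "ay", "az": the turn, a rotation vector about the tool's x, y, z in rad; "tx", "ty", "tz": the shift along the tool's x, y, z in cm; "hand": the gripper's target within -1 to 1 (fully open at 1, half-way at 0, shut at -1). In form: [{"ax": .., "ay": .., "az": .., "tx": .., "ty": .., "tz": .., "hand": ..}, ...]. A call has 1 to 12 rows; each row is the pose to reach, as a shift and turn from the pose commanded when the call began, along the tool's axes at that moment; what a row does not reach only later rows make up. A row lasts 1/8 s, in which the tool goes at most 62.5 mm and 10.7 degrees, less where a joint would pass 70% of its speed; a pose out of reach is approached as far as the arm can. A call with a gripper value outside its range is refused whole. The fingers move at their own pace and stop on an object; FORCE is the grip in N (left out, the last holds). Time passes only in rows, so rows that repeat a pose let the fingers close. It gives the time, the measured TCP pose, the force and the opening at its end, in the units of the state.
- sense(): the state, without advancing time (a new reading comes with each control period).
- camera(name): name is "side" or "top" or "wrist"; returns the picture (420x560x3 uint8, red, green, blue); there is no depth.
- camera_params(name): a dict with "vfov" (degrees; the focal length in pixels is half the picture's height over the tangent of half this angle, whatever the lens; pixels are square), "cx", "cy" (the principal point, pixels), "T" (4x4, takes a point from camera to world coordinates); the wrist camera has in their place "hand_eye" (4x4, takes a point from camera to tool coordinates, whose origin is the TCP and whose axes are the flange's). Camera axes: x right, y down, z forward; pixel columns grow to the right and rows downward; lengths in m; the calibration is good to about 2 mm. A picture is of the moment at which its call begins: read the wrist's pose just before it. camera_params takes no time and is no camera call.
- hand_in(): hands the job in, once; it reports no verdict.
The state is a dict: "time": time; "joint_pos": joint angles; "qd": joint speeds; "tau": joint torques, N m; "eef_pos": TCP position; "orientation": TCP orientation; "contact_force": force on the tool from outside, world axes, zero at the start; "torque": the same for the moment, N m; "opening": finger opening in m.
Only numpy, scipy, OpenCV 4.12 (cv2) and the standard library are available. Lean on these libraries where they do the work, as an engineer would, in place of code of your own. Each camera call takes 0.05 s, during which the arm holds its last target. There are 200 camera calls.

## Working session

There is one attempt and no reset: what is moved stays moved. The work goes in short steps, Python scripts to look and compute and a shell command to move; the robot and the scene stay as the last step left them, time stands still between calls to the robot, and variables do not carry over. Pictures are saved under pics/ and viewed, about 8 in all and at most 12, crops included, and the job is handed in when it is done.

```bash
ls; mkdir -p pics; python3 - <<'E'
from workcell import *
import cv2
s=sense();print({k:s[k] for k in('time','eef_pos','orientation','opening')})
for n in('side','top'):
    cv2.imwrite(f'pics/{n}0.png',camera(n)[:,:,::-1]);print(n,camera_params(n))
print(camera_params('wrist'))
E
```

```text
pics
{'time': 0.0, 'eef_pos': array([0.1791073 , 0.59827194, 0.23853632]), 'orientation': array([ 1.44900659e-01,  9.89445889e-01, -7.94170701e-04, -3.49671147e-05]), 'opening': 0.08552039727848502}
side {'vfov': 44.9603932132422, 'cx': 275.77049484508785, 'cy': 209.31327878916508, 'T': array([[ 0.00502108, -0.51264946,  0.85858332, -0.31941652],
       [-0.99996221,  0.0035194 ,  0.00794927,  0.40040266],
       [-0.00709689, -0.85859079, -0.51261241,  0.55247717],
       [ 0.        ,  0.        ,  0.        ,  1.        ]])}
top {'vfov': 54.441548264247125, 'cx': 277.811833917174, 'cy': 207.63687758891842, 'T': array([[-0.01447794, -0.99349118,  0.11298527,  0.35112976],
       [-0.9996213 ,  0.0170259 ,  0.021619  ,  0.3858608 ],
       [-0.02340196, -0.11262948, -0.99336144,  0.93805101],
       [ 0.        ,  0.        ,  0.        ,  1.        ]])}
{'vfov': 70.87371149070745, 'cx': 279.6856176277844, 'cy': 215.92158801272987, 'hand_eye': array([[ 2.76884440e-04, -9.63334345e-01, -2.68303675e-01,
         6.83593337e-02],
       [ 9.99999958e-01,  2.90504870e-04, -1.10654104e-05,
        -1.27736288e-03],
       [ 8.86032142e-05, -2.68303661e-01,  9.63334385e-01,
        -1.34203714e-01],
       [ 0.00000000e+00,  0.00000000e+00,  0.00000000e+00,
         1.00000000e+00]])}
```

View pics/side0.png

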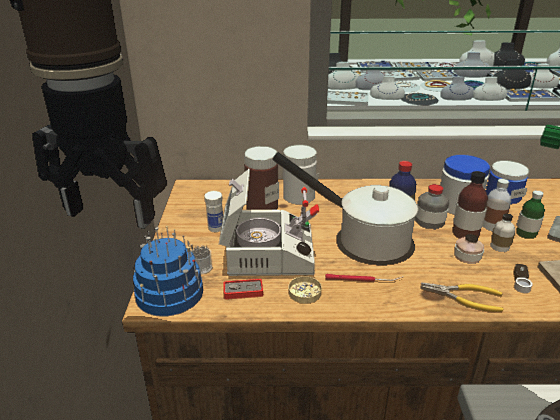

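View pics/top0.png

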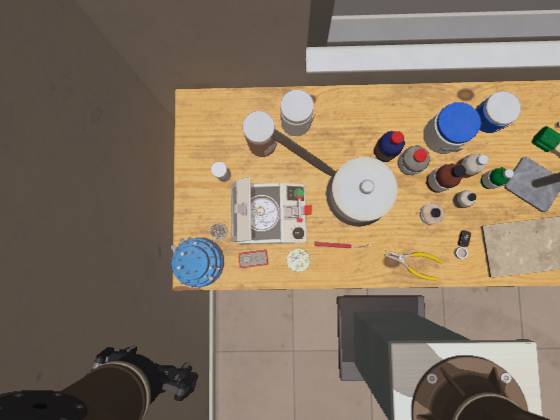

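The machine's front faces the image right (world -y), with its left side towards the robot. The pot is close in front of it and the jar is behind. I'll zoom in on both views.

```bash
python3 - <<'E'
import cv2,numpy as np
a=cv2.imread('pics/side0.png')[160:310,190:340];b=cv2.imread('pics/top0.png')[140:270,210:340]
a=cv2.resize(a,(400,400),interpolation=cv2.INTER_CUBIC);b=cv2.resize(b,(400,400),interpolation=cv2.INTER_CUBIC)
cv2.imwrite('pics/z0.png',np.hstack([a,b]))
E
```

```text
(no output)
```

View pics/z0.png

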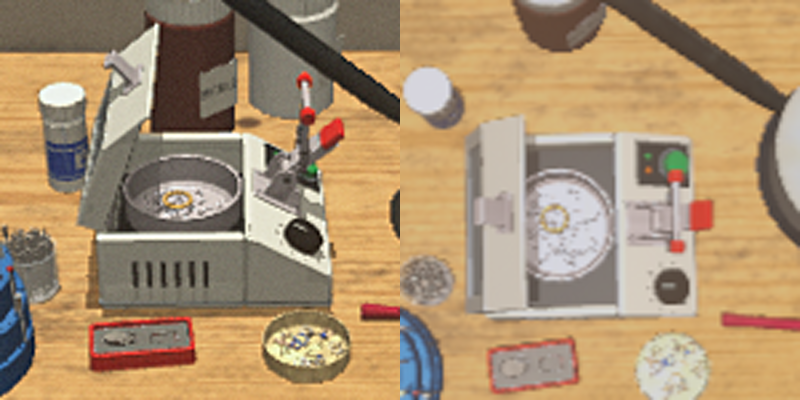

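```bash
cat > geo.py <<'E'
import numpy as np
from scipy.optimize import least_squares
from scipy.spatial.transform import Rotation as R
c30,s30=np.cos(np.pi/6),.5
H=np.array([70,0,62.]);P=np.array([-46.9,0,71.3])
def cov(p,a):  # point on shut cover -> machine frame, cover angle a (front up)
    d=np.asarray(p,float)-H
    return H+np.array([d[0]*np.cos(a)+d[2]*np.sin(a),d[1],-d[0]*np.sin(a)+d[2]*np.cos(a)])
def keep(x,y,z,a=0): return cov([-8.3+c30*x-s30*z,y,70.5+s30*x+c30*z],a)
def ldir(l): t=-np.radians(40)+l; return np.array([-np.cos(t),0,np.sin(t)])
def tip(l,off=0):
    d=ldir(l); n=np.array([d[2],0,-d[0]])   # towards cover when up, up when down
    return P+46*d+off*n
def bar(l,q,y=0): 
    # loop 0 when latched lever 0: direction to keeper bar pt ; loop angle rel. lever
    pin=P+13*ldir(l); b0=keep(2.5,0,11)-(P+13*ldir(0)); t0=np.arctan2(b0[2],b0[0])
    t=t0+q-l   # lever up = clockwise(-x toward +x); loop opposite sense (hooked: q==l keeps direction)
    return pin+45.5*np.array([np.cos(t),0,np.sin(t)])+[0,y,0]
def toW(v,p):
    x,y,w=v[:3]; m=np.asarray(p)/1000
    return np.array([x+m[0]*np.cos(w)-m[1]*np.sin(w),y+m[0]*np.sin(w)+m[1]*np.cos(w),m[2]])
def proj(cam,T,p):
    q=np.linalg.inv(T)@np.append(p,1); f=210/np.tan(np.radians(cam['vfov']/2))
    return np.array([cam['cx']+f*q[0]/q[2],cam['cy']+f*q[1]/q[2]])
def wristT(cam,s):
    T=np.eye(4);T[:3,:3]=R.from_quat(s['orientation']).as_matrix();T[:3,3]=s['eef_pos'];return T@cam['hand_eye']
def steps(s,pos):  # world displacement -> tool cm
    return R.from_quat(s['orientation']).inv().apply(np.asarray(pos)-s['eef_pos'])*100
E
python3 - <<'E'
from workcell import *
from geo import *
S,T=camera_params('side'),camera_params('top')
sz=lambda x,y:np.array([190+x/2.667,160+y/2.667]); tz=lambda x,y:np.array([210+(x-400)/3.077,140+y/3.077])
obs=[(S,sz(330,305),lambda v:[-75,65,0]),(S,sz(100,307),lambda v:[75,65,0]),(T,tz(695,315),lambda v:[-75,65,0]),(T,tz(693,143),lambda v:[-75,-65,32]),
(T,tz(677,163),lambda v:[-63.9,-43,48.8]),(S,sz(313,171),lambda v:[-63.9,-43,48.8]),
(S,sz(108,60),lambda v:keep(0,0,22,v[3])),(S,sz(140,80),lambda v:keep(0,0,0,v[3])),
(S,sz(338,127),lambda v:tip(v[4])),(T,tz(712,215),lambda v:tip(v[4])),
(S,sz(306,113),lambda v:bar(v[4],v[5],23)),(S,sz(304,78),lambda v:bar(v[4],v[5],-23)),(T,tz(675,176),lambda v:bar(v[4],v[5],-23)),(T,tz(677,246),lambda v:bar(v[4],v[5],23))]
f=lambda v:np.concatenate([proj(c,c['T'],toW(v,m(v)))-o for c,o,m in obs])
r=least_squares(f,[.47,.42,1.57,1.05,1.5,2.6],loss='soft_l1')
print(r.x.round(4));print(f(r.x).reshape(-1,2).round(1).tolist())
v=r.x
for n,p in dict(tip=tip(v[4]),bar=bar(v[4],v[5]),keep=keep(0,0,22,v[3]),frontedge=cov([9,0,80.5],v[3]),key=[-63.9,-43,48.8],hinge=[68,0,80]).items(): print(n,np.round(p,1),toW(v,p).round(4))
# other things
def ray(px,c,z):
    f=210/np.tan(np.radians(c['vfov']/2));d=c['T'][:3,:3]@[(px[0]-c['cx'])/f,(px[1]-c['cy'])/f,1];o=c['T'][:3,3];return o+d*(z-o[2])/d[2]
for n,px,z in[('pot',(362,190),.13),('jar',(259,127),.15),('wax',tz(432,88),.077),('handle mid',(310,155),.17),('handle tip',(277,133),.2),('cake',(197,262),.12)]:print(n,ray(px,T,z).round(3))
E
```

```text
[0.4407 0.4171 1.5712 1.2049 1.4226 2.6436]
[[-0.0, 2.9], [-0.3, 2.4], [0.5, 0.4], [0.5, -2.1], [1.2, 0.0], [-2.3, -3.8], [1.5, -1.8], [-1.8, -0.4], [0.2, -0.0], [-0.4, -0.1], [-0.2, 0.2], [-0.6, 0.2], [0.5, 0.1], [0.4, 0.2]]
tip [-81.3   0.  101.8] [0.4407 0.3358 0.1018]
bar [-58.2   0.  125.4] [0.4407 0.3589 0.1254]
keep [ 63.8   0.  155.2] [0.4407 0.4809 0.1552]
frontedge [ 65.4   0.  125.6] [0.4407 0.4826 0.1256]
key [-63.9 -43.   48.8] [0.4837 0.3532 0.0488]
hinge [68  0 80] [0.4407 0.4851 0.08  ]
pot [0.476 0.235 0.13 ]
jar [0.603 0.438 0.15 ]
wax [0.536 0.527 0.077]
handle mid [0.539 0.339 0.17 ]
handle tip [0.575 0.401 0.2  ]
cake [0.338 0.567 0.12 ]
```

```bash
python3 - <<'E'
from workcell import *
from geo import *
S,T=camera_params('side'),camera_params('top')
def tri(a,b):
    g=lambda p:np.concatenate([proj(S,S['T'],p)-a,proj(T,T['T'],p)-b]);r=least_squares(g,[.5,.4,.1]);return r.x.round(3),r.fun.round(1)
print('htip',tri((276,155),(276,133)));print('hroot',tri((343,204),(336,176)));print('knob',tri((379,191),(367,186)))
print('wide',steps(sense(),[.44,.43,.315]))
E
```

```text
htip (array([0.596, 0.406, 0.131]), array([ 0.6,  0. , -0.7,  0. ]))
hroot (array([0.517, 0.279, 0.064]), array([ 0.5, -0. , -0.5, -0. ]))
knob (array([0.487, 0.221, 0.109]), array([ 0., -0., -0., -0.]))
wide [-29.81872178  -8.65161681  -7.62234029]
```

```bash
python3 -m crank '[{"tx":-5,"ty":-1.5,"tz":-1.3,"az":0.18,"hand":-1},{"tx":-10,"ty":-3,"tz":-2.6,"az":0.36,"hand":-1},{"tx":-15,"ty":-4.4,"tz":-3.9,"az":0.54,"hand":-1},{"tx":-20,"ty":-5.8,"tz":-5.2,"az":0.72,"hand":-1},{"tx":-25,"ty":-7.2,"tz":-6.4,"az":0.9,"hand":-1},{"tx":-29.8,"ty":-8.6,"tz":-7.6,"az":1.08,"hand":-1},{"tx":-29.8,"ty":-8.6,"tz":-7.6,"az":1.28,"hand":-1},{"tx":-29.8,"ty":-8.6,"tz":-7.6,"az":1.28,"hand":-1},{"tx":-29.8,"ty":-8.6,"tz":-7.6,"az":1.28,"hand":-1}]' 40
python3 - <<'E'
from workcell import *
from geo import *
import cv2
s=sense();w=camera('wrist')[:,:,::-1];c=camera_params('wrist');print(s['eef_pos'],R.from_quat(s['orientation']).as_matrix().round(3).tolist())
np.save('pics/s1.npy',np.r_[s['eef_pos'],s['orientation']])
cv2.imwrite('pics/w1.png',w)
v=[.4407,.4171,1.5712,1.2049,1.4226,2.6436]
for p in([-63.9,-43,48.8],tip(v[4]),bar(*v[4:]),keep(0,0,22,v[3])):print(proj(c,wristT(c,s),toW(v,p)).round(1))
E
```

```text
[0.1791315  0.59829635 0.23861521] [[-0.958, 0.287, -0.0], [0.287, 0.958, -0.001], [-0.0, -0.001, -1.0]]
[179.  441.9]
[139.  462.6]
[147.9 480.3]
[244.6 488.7]invalid input
```

View pics/w1.png

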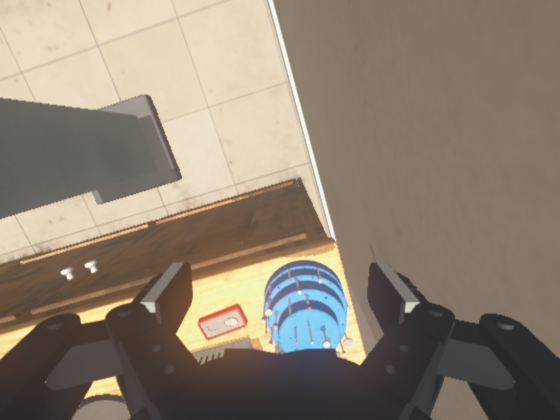

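The call was refused, so nothing moved and the picture shows only the start view. Each row probably needs all seven keys.

```bash
python3 -m crank '[{"ax":0,"ay":0,"az":0.18,"tx":-5,"ty":-1.5,"tz":-1.3,"hand":-1},{"ax":0,"ay":0,"az":0.36,"tx":-10,"ty":-3,"tz":-2.6,"hand":-1},{"ax":0,"ay":0,"az":0.54,"tx":-15,"ty":-4.4,"tz":-3.9,"hand":-1},{"ax":0,"ay":0,"az":0.72,"tx":-20,"ty":-5.8,"tz":-5.2,"hand":-1},{"ax":0,"ay":0,"az":0.9,"tx":-25,"ty":-7.2,"tz":-6.4,"hand":-1},{"ax":0,"ay":0,"az":1.08,"tx":-29.8,"ty":-8.6,"tz":-7.6,"hand":-1},{"ax":0,"ay":0,"az":1.28,"tx":-29.8,"ty":-8.6,"tz":-7.6,"hand":-1},{"ax":0,"ay":0,"az":1.28,"tx":-29.8,"ty":-8.6,"tz":-7.6,"hand":-1},{"ax":0,"ay":0,"az":1.28,"tx":-29.8,"ty":-8.6,"tz":-7.6,"hand":-1}]' 40
cat > look.py <<'E'
from workcell import *
from geo import *
import cv2,sys
s=sense();w=camera('wrist')[:,:,::-1];c=camera_params('wrist');print(s['time'],s['eef_pos'],R.from_quat(s['orientation']).as_matrix().round(3).tolist())
np.save(f'pics/{sys.argv[1]}.npy',np.r_[s['eef_pos'],s['orientation']])
cv2.imwrite(f'pics/{sys.argv[1]}.png',w)
E
python3 look.py w2
```

```text
time: 1.27
eef_pos: [0.4391, 0.4315, 0.3149]
orientation: [0.705, 0.709, -0.0, -0.0]
contact_force: [-0.2, 0.5, -1.0]
opening: 0.0002
1.275 [0.4390641  0.43154319 0.31485899] [[-0.005, 1.0, -0.001], [1.0, 0.005, -0.0], [-0.0, -0.001, -1.0]]
```

View pics/w2.png

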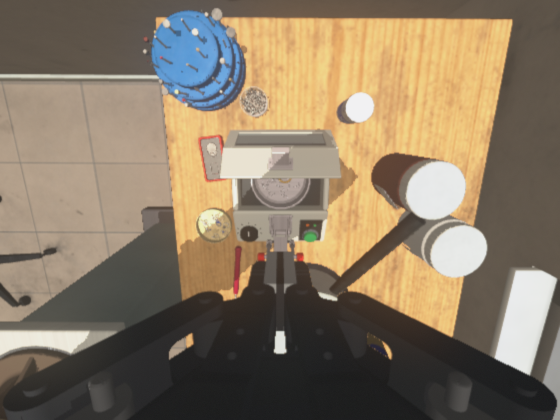

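The picture shows the rollers at (261,258) and (299,257), the key at (310,237) and the front panel edge corners at (233,241) and (327,241). I'll refit with these.

```bash
python3 - <<'E'
from workcell import *
from geo import *
S,T,W=camera_params('side'),camera_params('top'),dict(camera_params('wrist'))
d=np.load('pics/w2.npy');W['T']=wristT(W,dict(eef_pos=d[:3],orientation=d[3:]))
sz=lambda x,y:np.array([190+x/2.667,160+y/2.667]); tz=lambda x,y:np.array([210+(x-400)/3.077,140+y/3.077])
key=[-63.9,-43,48.8]
obs=[(S,sz(330,305),lambda v:[-75,65,0]),(S,sz(100,307),lambda v:[75,65,0]),(T,tz(695,315),lambda v:[-75,65,0]),(T,tz(693,143),lambda v:[-75,-65,32]),
(T,tz(677,163),lambda v:key),(S,sz(313,171),lambda v:key),
(S,sz(108,60),lambda v:keep(0,0,22,v[3])),(S,sz(140,80),lambda v:keep(0,0,0,v[3])),
(S,sz(338,127),lambda v:tip(v[4])),(T,tz(712,215),lambda v:tip(v[4])),
(S,sz(306,113),lambda v:bar(v[4],v[5],23)),(S,sz(304,78),lambda v:bar(v[4],v[5],-23)),(T,tz(675,176),lambda v:bar(v[4],v[5],-23)),(T,tz(677,246),lambda v:bar(v[4],v[5],23)),
(W,(261,258),lambda v:bar(v[4],v[5],23)),(W,(299,257),lambda v:bar(v[4],v[5],-23)),(W,(310,237),lambda v:key),(W,(233,241),lambda v:[-75,65,32]),(W,(327,241),lambda v:[-75,-65,32])]
f=lambda v:np.concatenate([proj(c,c['T'],toW(v,m(v)))-o for c,o,m in obs])
r=least_squares(f,[.47,.42,1.57,1.05,1.5,2.6],loss='soft_l1');v=r.x
print(v.round(4));print(f(v).reshape(-1,2).round(1).tolist())
for n,p in dict(tip=tip(v[4]),bar=bar(v[4],v[5]),keep=keep(0,0,22,v[3]),key=key).items(): print(n,np.round(p,1),toW(v,p).round(4))
for a in np.linspace(v[3]+.1,-.0,9):
    p=cov([22,0,80.5],a);w=toW(v,p+[11,-28,8]);print(a.round(2),'TCP',w.round(4),'rel cm',((w-sense()['eef_pos'])*100).round(1))
E
```

```text
[0.4393 0.4176 1.5777 1.204  1.4283 2.681 ]
[[-0.1, 3.2], [-0.4, 3.1], [0.5, 0.8], [0.1, -1.7], [0.9, 0.5], [-2.6, -3.5], [1.2, -1.3], [-2.1, 0.0], [-0.1, 0.1], [-0.7, 0.3], [0.5, 0.5], [-0.1, 0.4], [0.9, 0.6], [0.9, 0.7], [0.3, -1.3], [1.2, -0.3], [0.5, 1.0], [4.4, 0.2], [-3.1, 0.1]]
tip [-81.2   0.  102. ] [0.4399 0.3364 0.102 ]
bar [-59.6   0.  125.4] [0.4398 0.358  0.1254]
keep [ 63.7   0.  155.2] [0.4389 0.4813 0.1552]
key [-63.9 -43.   48.8] [0.4828 0.354  0.0488]
1.3 TCP [0.4668 0.504  0.1212] rel cm [  2.8   7.2 -19.4]
1.14 TCP [0.4668 0.4956 0.1213] rel cm [  2.8   6.4 -19.4]
0.98 TCP [0.4669 0.4873 0.1201] rel cm [  2.8   5.6 -19.5]
0.82 TCP [0.4669 0.4793 0.1176] rel cm [  2.8   4.8 -19.7]
0.65 TCP [0.467  0.4719 0.1138] rel cm [  2.8   4.  -20.1]
0.49 TCP [0.467  0.4651 0.1089] rel cm [  2.8   3.4 -20.6]
0.33 TCP [0.4671 0.4592 0.1029] rel cm [  2.8   2.8 -21.2]
0.16 TCP [0.4671 0.4544 0.096 ] rel cm [  2.8   2.3 -21.9]
-0.0 TCP [0.4671 0.4508 0.0885] rel cm [  2.8   1.9 -22.6]
```

```bash
python3 -m crank '[{"ax":0,"ay":0,"az":0,"tx":6,"ty":1.5,"tz":0,"hand":-1},{"ax":0,"ay":0,"az":0,"tx":11,"ty":2.8,"tz":3,"hand":-1},{"ax":0,"ay":0,"az":0,"tx":11,"ty":2.8,"tz":9,"hand":-1},{"ax":0,"ay":0,"az":0,"tx":11,"ty":2.8,"tz":15,"hand":-1},{"ax":0,"ay":0,"az":0,"tx":10.5,"ty":2.8,"tz":19.5,"hand":-1},{"ax":0,"ay":0,"az":0,"tx":9,"ty":2.8,"tz":19.5,"hand":-1},{"ax":0,"ay":0,"az":0,"tx":7.4,"ty":2.8,"tz":19.5,"hand":-1},{"ax":0,"ay":0,"az":0,"tx":6.4,"ty":2.8,"tz":19.4,"hand":-1},{"ax":0,"ay":0,"az":0,"tx":5.6,"ty":2.8,"tz":19.5,"hand":-1},{"ax":0,"ay":0,"az":0,"tx":4.8,"ty":2.8,"tz":19.7,"hand":-1},{"ax":0,"ay":0,"az":0,"tx":4.0,"ty":2.8,"tz":20.1,"hand":-1},{"ax":0,"ay":0,"az":0,"tx":3.4,"ty":2.8,"tz":20.6,"hand":-1}]'
python3 -m crank '[{"ax":0,"ay":0,"az":0,"tx":-0.6,"ty":0,"tz":0.6,"hand":-1},{"ax":0,"ay":0,"az":0,"tx":-1.1,"ty":0,"tz":1.3,"hand":-1},{"ax":0,"ay":0,"az":0,"tx":-1.4,"ty":0,"tz":2.0,"hand":-1},{"ax":0,"ay":0,"az":0,"tx":-1.4,"ty":0,"tz":2.2,"hand":-1},{"ax":0,"ay":0,"az":0,"tx":-1.4,"ty":0,"tz":2.3,"hand":-1}]'
```

```text
time: 2.82
eef_pos: [0.4683, 0.4641, 0.1092]
orientation: [0.707, 0.707, -0.0, 0.0]
contact_force: [1.8, -0.3, 2.6]
opening: 0.0003
time: 3.45
eef_pos: [0.4681, 0.45, 0.0877]
orientation: [0.707, 0.707, -0.0, -0.0]
contact_force: [-6.8, -9.2, 27.7]
opening: -0.0004
```

Contact at about 28 N puts the cover top at z ≈ 0.080, which means shut. Next I'll raise, open and look at the loop bar.

```bash
python3 -m crank '[{"ax":0,"ay":0,"az":0,"tx":0,"ty":0,"tz":-5,"hand":-1},{"ax":0,"ay":0,"az":0,"tx":-2,"ty":-2,"tz":-11,"hand":-1},{"ax":0,"ay":0,"az":0,"tx":-6,"ty":-2.8,"tz":-13,"hand":1},{"ax":0,"ay":0,"az":0,"tx":-9.2,"ty":-2.8,"tz":-13,"hand":1},{"ax":0,"ay":0,"az":0,"tx":-9.2,"ty":-2.8,"tz":-13,"hand":1},{"ax":0,"ay":0,"az":0,"tx":-9.2,"ty":-2.8,"tz":-13,"hand":1}]'
python3 look.py w3
```

```text
time: 4.2
eef_pos: [0.4395, 0.3598, 0.2159]
orientation: [0.707, 0.707, -0.0, -0.0]
contact_force: [-1.7, 1.0, -0.7]
opening: 0.0726
4.2 [0.43948903 0.35976248 0.21585487] [[-0.001, 1.0, -0.001], [1.0, 0.001, 0.0], [0.0, -0.001, -1.0]]
```

View pics/w3.png

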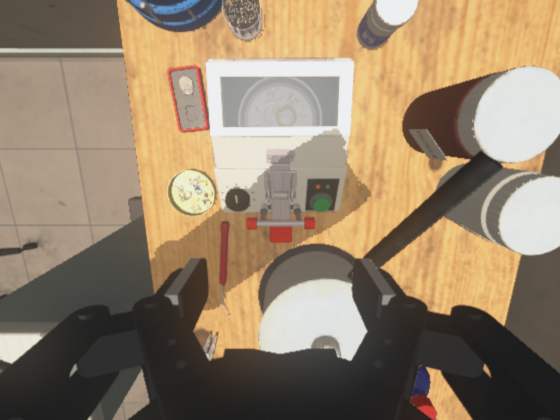

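The cover is shut. The rollers are at (252,223) and (309,223), the key at (321,203), the grip end at (281,241) and the flat top's corners at (208,60), (354,60), (208,136) and (353,136).

```bash
python3 - <<'E'
from workcell import *
from geo import *
def wc(n):
    W=dict(camera_params('wrist'));d=np.load(f'pics/{n}.npy');W['T']=wristT(W,dict(eef_pos=d[:3],orientation=d[3:]));return W
W,W2,S=wc('w3'),wc('w2'),camera_params('side')
key=[-63.9,-43,48.8]
obs=[(W,(208,60),lambda v:[68,62,80.5]),(W,(354,60),lambda v:[68,-62,80.5]),(W,(208,136),lambda v:[9,62,80.5]),(W,(353,136),lambda v:[9,-62,80.5]),(W,(321,203),lambda v:key),
(W,(252,223),lambda v:bar(v[3],v[4],23)),(W,(309,223),lambda v:bar(v[3],v[4],-23)),(W,(281,241),lambda v:tip(v[3])),
(W2,(261,258),lambda v:bar(v[3],v[4],23)),(W2,(299,257),lambda v:bar(v[3],v[4],-23)),(W2,(310,237),lambda v:key),
(S,(304.4,196),lambda v:bar(v[3],v[4])),(S,(316.7,207.6),lambda v:tip(v[3]))]
f=lambda v:np.concatenate([proj(c,c['T'],toW(v,m(v)))-o for c,o,m in obs])
r=least_squares(f,[.44,.417,1.57,1.42,2.6],loss='soft_l1');v=r.x
print(v.round(4));print(f(v).reshape(-1,2).round(1).tolist())
np.save('v.npy',v)
for n,p in dict(tip=tip(v[3]),bar=bar(v[3],v[4]),key=key,k0=keep(0,0,0)).items(): print(n,np.round(p,1),toW(v,p).round(4))
b=bar(v[3],v[4])
for x,z in [(8,34),(14,27),(12,18),(12,11),(9,11),(2.5,11)]:
    p=keep(x,0,z);print(x,z,'from bar cm tx,tz',((p-b)/10).round(2)[[0,2]],'dist P',np.hypot(*(p-P)[[0,2]]).round(1))
E
```

```text
[0.4391 0.4169 1.5753 1.4193 2.657 ]
[[-2.9, 0.8], [1.0, 0.2], [1.9, -1.2], [-2.3, -1.7], [0.4, 3.3], [-0.4, 0.4], [0.4, 0.2], [-0.5, -1.4], [-0.0, -1.3], [0.8, -0.3], [0.2, 1.5], [0.2, 0.3], [0.5, 0.5]]
tip [-81.4   0.  101.7] [0.4394 0.3355 0.1017]
bar [-59.    0.  125.3] [0.4393 0.3579 0.1253]
key [-63.9 -43.   48.8] [0.4824 0.3532 0.0488]
k0 [-8.3  0.  70.5] [0.4391 0.4086 0.0705]
8 34 from bar cm tx,tz [ 4.07 -2.14] dist P 43.4
14 27 from bar cm tx,tz [ 4.94 -2.44] dist P 47.5
12 18 from bar cm tx,tz [ 5.21 -3.32] dist P 45.1
12 11 from bar cm tx,tz [ 5.56 -3.93] dist P 45.9
9 11 from bar cm tx,tz [ 5.3  -4.08] dist P 43.0
2.5 11 from bar cm tx,tz [ 4.74 -4.4 ] dist P 36.6
```

```bash
python3 -m crank '[{"ax":0,"ay":0.17,"az":0,"tx":-0.8,"ty":0,"tz":0,"hand":1},{"ax":0,"ay":0.35,"az":0,"tx":-1.6,"ty":0,"tz":1,"hand":1},{"ax":0,"ay":0.52,"az":0,"tx":-2.4,"ty":0,"tz":3,"hand":1},{"ax":0,"ay":0.52,"az":0,"tx":-2.4,"ty":0,"tz":5.2,"hand":1},{"ax":0,"ay":0.52,"az":0,"tx":-2.4,"ty":0,"tz":5.2,"hand":1},{"ax":0,"ay":0.52,"az":0,"tx":-1.2,"ty":0,"tz":7.3,"hand":1},{"ax":0,"ay":0.52,"az":0,"tx":0.05,"ty":0,"tz":9.5,"hand":1},{"ax":0,"ay":0.52,"az":0,"tx":0.05,"ty":0,"tz":9.5,"hand":1}]' 20
python3 look.py w4
```

```text
time: 5.25
eef_pos: [0.4389, 0.3617, 0.121]
orientation: [0.682, 0.685, 0.181, -0.183]
contact_force: [-0.6, -0.4, 1.0]
opening: 0.0852
5.25 [0.43885424 0.36174201 0.12103806] [[-0.002, 1.0, -0.004], [0.868, 0.004, 0.497], [0.497, -0.002, -0.868]]
```

View pics/w4.png

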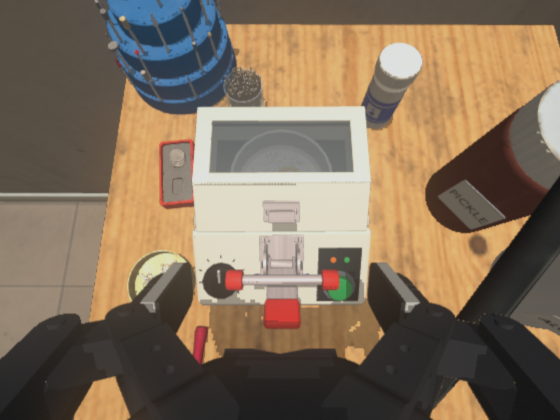

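```bash
python3 - <<'E'
from workcell import *
from geo import *
W=dict(camera_params('wrist'));d=np.load('pics/w4.npy');T=wristT(W,dict(eef_pos=d[:3],orientation=d[3:]));v=np.load('v.npy')
for y in(23,-23):print(proj(W,T,toW(v,bar(v[3],v[4],y))))
M=np.eye(4);M[:3,:3]=R.from_quat(d[3:]).as_matrix();M[:3,3]=d[:3]
for z in(-20,-10,-5,0,8):
  print(z,[proj(W,T,(M@[x/1000,y/1000,z/1000,1])[:3]).round(0) for x,y in((0,-23),(0,23),(0,-42),(11,-42),(-11,-42))])
E
```

```text
[234.58529235 279.79895078]
[329.68627029 279.76612194]
-20 [array([229., 293.]), array([334., 293.]), array([185., 293.]), array([183., 270.]), array([187., 315.])]
-10 [array([232., 282.]), array([330., 282.]), array([192., 282.]), array([190., 260.]), array([193., 303.])]
-5 [array([234., 277.]), array([329., 277.]), array([195., 277.]), array([193., 256.]), array([196., 297.])]
0 [array([235., 272.]), array([327., 272.]), array([197., 272.]), array([196., 252.]), array([199., 292.])]
8 [array([237., 265.]), array([325., 265.]), array([201., 265.]), array([200., 246.]), array([203., 284.])]
```

The bar matches the model to within 1 px, so I'll close on the rollers.

```bash
python3 -m crank '[{"ax":0,"ay":0,"az":0,"tx":0,"ty":0,"tz":0,"hand":-1},{"ax":0,"ay":0,"az":0,"tx":0,"ty":0,"tz":0,"hand":-1},{"ax":0,"ay":0,"az":0,"tx":0,"ty":0,"tz":0,"hand":-1},{"ax":0,"ay":0,"az":0,"tx":0,"ty":0,"tz":0,"hand":-1}]' 20
python3 look.py w5
python3 - <<'E'
from geo import *
v=np.load('v.npy');b=bar(v[3],v[4])
# machine -> tool axes for tool tilted 30deg: x_t = keeper x(cos30,sin30), z_t=(sin30,-cos30) = -keeper z
for x,z in [(-15,34),(-5,38),(8,34),(14,27),(12,18),(12,12),(9,12),(2.5,12)]:
    p=keep(x,0,z)-b;print(x,z,'tx,tz cm',((p[0]*c30+p[2]*s30)/10).round(2),((p[0]*s30-p[2]*c30)/10).round(2))
E
```

```text
time: 5.8
eef_pos: [0.4403, 0.3593, 0.1217]
orientation: [0.683, 0.683, 0.182, -0.182]
contact_force: [-0.5, -0.5, 1.9]
opening: 0.0531
5.8 [0.44027382 0.35929215 0.12171387] [[0.0, 1.0, 0.001], [0.868, -0.0, 0.497], [0.497, 0.001, -0.868]]
-15 34 tx,tz cm 0.15 3.88
-5 38 tx,tz cm 1.15 3.48
8 34 tx,tz cm 2.45 3.88
14 27 tx,tz cm 3.05 4.58
12 18 tx,tz cm 2.85 5.48
12 12 tx,tz cm 2.85 6.08
9 12 tx,tz cm 2.55 6.08
2.5 12 tx,tz cm 1.9 6.08
```

```bash
python3 -m crank '[{"ax":0,"ay":0,"az":0,"tx":0.5,"ty":0,"tz":0.2,"hand":-1},{"ax":0,"ay":0,"az":0,"tx":1.03,"ty":0,"tz":0.6,"hand":-1},{"ax":0,"ay":0,"az":0,"tx":1.5,"ty":0,"tz":1.1,"hand":-1},{"ax":0,"ay":0,"az":0,"tx":1.9,"ty":0,"tz":1.6,"hand":-1},{"ax":0,"ay":0,"az":0,"tx":2.2,"ty":0,"tz":2.2,"hand":-1},{"ax":0,"ay":0,"az":0,"tx":2.4,"ty":0,"tz":2.7,"hand":-1},{"ax":0,"ay":0,"az":0,"tx":2.5,"ty":0,"tz":3.3,"hand":-1},{"ax":0,"ay":0,"az":0,"tx":2.6,"ty":0,"tz":3.9,"hand":-1},{"ax":0,"ay":0,"az":0,"tx":2.9,"ty":0,"tz":4.3,"hand":-1},{"ax":0,"ay":0,"az":0,"tx":3.3,"ty":0,"tz":4.6,"hand":-1},{"ax":0,"ay":0,"az":0,"tx":3.3,"ty":0,"tz":4.6,"hand":-1}]' 20
python3 look.py w6
```

```text
time: 7.22
eef_pos: [0.4398, 0.4109, 0.0974]
orientation: [0.683, 0.683, 0.181, -0.182]
contact_force: [-2.0, -3.8, 1.3]
opening: 0.053
7.225 [0.43975693 0.4108955  0.09738744] [[0.0, 1.0, -0.001], [0.868, -0.0, 0.497], [0.497, -0.001, -0.868]]
```

View pics/w6.png

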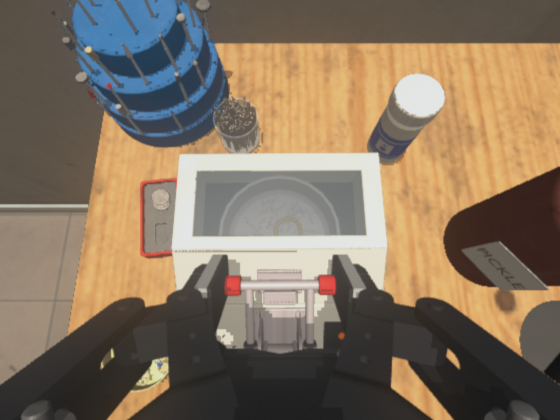

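```bash
python3 - <<'E'
from workcell import *
from geo import *
import cv2
W=dict(camera_params('wrist'));d=np.load('pics/w6.npy');T=wristT(W,dict(eef_pos=d[:3],orientation=d[3:]));v=np.load('v.npy')
for n,p in dict(lipL=keep(4,8.5,22),lipR=keep(4,-8.5,22),backlip=keep(-3.5,0,22),bar=keep(16,0,27),rolL=keep(16,23,27),corner=[9,62,80.5],cornerR=[9,-62,80.5],back=[68,62,80.5]).items():print(n,proj(W,T,toW(v,p)).round(0))
im=cv2.imread('pics/w6.png')[230:350,190:370];cv2.imwrite('pics/c6.png',cv2.resize(im,None,fx=4,fy=4,interpolation=cv2.INTER_CUBIC))
E
```

```text
lipL [263. 292.]
lipR [296. 292.]
backlip [280. 305.]
bar [280. 276.]
rolL [232. 276.]
corner [171. 248.]
cornerR [389. 247.]
back [179. 153.]
```

View pics/c6.png

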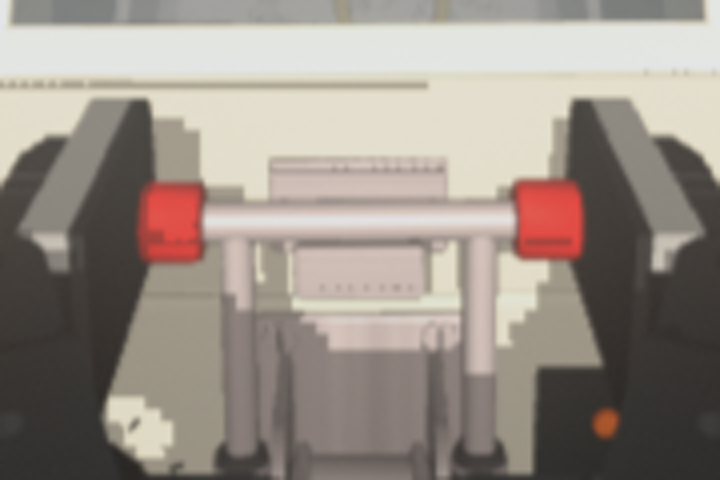

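The lip sits where the model puts it, at rows 291–304. The bar is at row 285, about 12 mm up the slope, so it slipped ~4 mm in the pads. It is still past the lip, so I'll grip harder, pull a bit more and lower it.

```bash
python3 -m crank '[{"ax":0,"ay":0,"az":0,"tx":0,"ty":0,"tz":0,"hand":-1},{"ax":0,"ay":0,"az":0,"tx":0.3,"ty":0,"tz":0.1,"hand":-1},{"ax":0,"ay":0,"az":0,"tx":0.4,"ty":0,"tz":0.5,"hand":-1},{"ax":0,"ay":0,"az":0,"tx":0.4,"ty":0,"tz":0.9,"hand":-1},{"ax":0,"ay":0,"az":0,"tx":0.3,"ty":0,"tz":1.3,"hand":-1},{"ax":0,"ay":0,"az":0,"tx":0.2,"ty":0,"tz":1.5,"hand":-1},{"ax":0,"ay":0,"az":0,"tx":0.2,"ty":0,"tz":1.5,"hand":-1}]' 60
python3 look.py w7
python3 - <<'E'
from geo import *
from workcell import *
import cv2
W=dict(camera_params('wrist'));d=np.load('pics/w7.npy');T=wristT(W,dict(eef_pos=d[:3],orientation=d[3:]));v=np.load('v.npy')
for n,p in dict(lip=keep(4,0,22),backlip=keep(-3.5,0,22),foot=keep(0,0,0)).items():print(n,proj(W,T,toW(v,p)).round(0))
for x in(2,6,8,10,12,14):print(x,[(proj(W,T,toW(v,keep(x,23,z)))[[0,1]].round(0),proj(W,T,toW(v,keep(x,-23,z)))[0].round(0)) for z in(8,12,16)])
im=cv2.imread('pics/w7.png')[210:360,180:380];cv2.imwrite('pics/c7.png',cv2.resize(im,None,fx=4,fy=4,interpolation=cv2.INTER_CUBIC))
E
```

```text
time: 8.15
eef_pos: [0.44, 0.4216, 0.0867]
orientation: [0.683, 0.684, 0.183, -0.183]
contact_force: [-2.3, 0.6, 6.0]
opening: 0.0516
8.15 [0.43996382 0.42163598 0.08670615] [[-0.001, 1.0, -0.0], [0.867, 0.001, 0.499], [0.499, 0.0, -0.867]]
lip [279. 316.]
backlip [279. 330.]
foot [279. 298.]
2 [(array([235., 303.]), np.float64(324.0)), (array([234., 308.]), np.float64(325.0)), (array([232., 313.]), np.float64(326.0))]
6 [(array([234., 297.]), np.float64(324.0)), (array([233., 301.]), np.float64(326.0)), (array([232., 305.]), np.float64(327.0))]
8 [(array([234., 293.]), np.float64(324.0)), (array([233., 297.]), np.float64(326.0)), (array([232., 302.]), np.float64(327.0))]
10 [(array([234., 290.]), np.float64(325.0)), (array([233., 294.]), np.float64(326.0)), (array([232., 298.]), np.float64(327.0))]
12 [(array([234., 286.]), np.float64(325.0)), (array([233., 290.]), np.float64(326.0)), (array([231., 294.]), np.float64(327.0))]
14 [(array([234., 282.]), np.float64(325.0)), (array([233., 286.]), np.float64(326.0)), (array([231., 291.]), np.float64(327.0))]
```

View pics/c7.png

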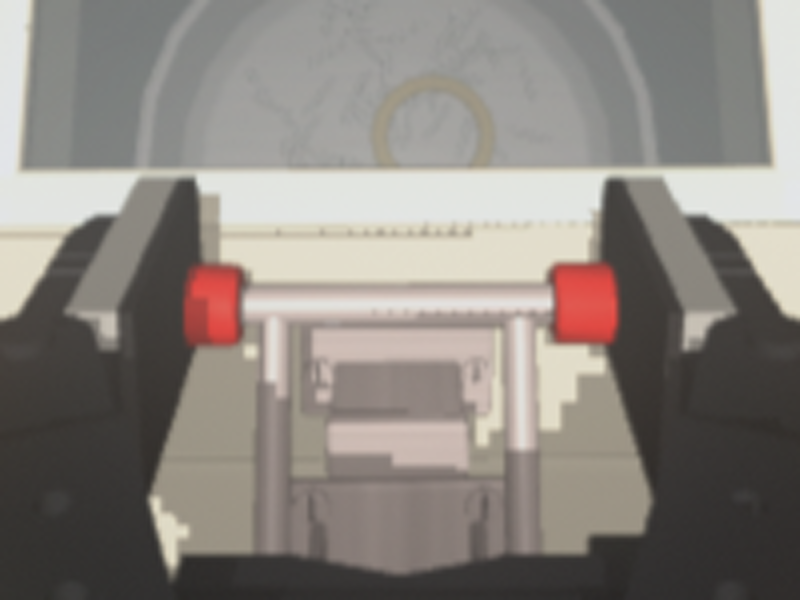

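The bar is at about x 13.5, z 11, below lip level and past it. I'll draw it back under the lip.

```bash
python3 -m crank '[{"ax":0,"ay":0,"az":0,"tx":-0.3,"ty":0,"tz":0,"hand":-1},{"ax":0,"ay":0,"az":0,"tx":-0.6,"ty":0,"tz":0,"hand":-1},{"ax":0,"ay":0,"az":0,"tx":-0.9,"ty":0,"tz":0,"hand":-1},{"ax":0,"ay":0,"az":0,"tx":-1.1,"ty":0,"tz":0,"hand":-1},{"ax":0,"ay":0,"az":0,"tx":-1.1,"ty":0,"tz":0,"hand":-1}]' 60
python3 look.py w8
python3 - <<'E'
from geo import *
from workcell import *
import cv2
W=dict(camera_params('wrist'));d=np.load('pics/w8.npy');T=wristT(W,dict(eef_pos=d[:3],orientation=d[3:]));v=np.load('v.npy')
for n,p in dict(lip=keep(4,0,22),backlip=keep(-3.5,0,22)).items():print(n,proj(W,T,toW(v,p)).round(0))
for x in(0,2.5,5,8):print(x,[(proj(W,T,toW(v,keep(x,23,z)))[[0,1]].round(0),proj(W,T,toW(v,keep(x,-23,z)))[0].round(0)) for z in(8,12,16)])
im=cv2.imread('pics/w8.png')[210:360,180:380];cv2.imwrite('pics/c8.png',cv2.resize(im,None,fx=4,fy=4,interpolation=cv2.INTER_CUBIC))
E
```

```text
time: 8.82
eef_pos: [0.44, 0.4111, 0.081]
orientation: [0.683, 0.683, 0.182, -0.182]
contact_force: [-3.1, -3.5, 7.6]
opening: 0.0517
8.825 [0.43997908 0.41110911 0.08097566] [[-0.001, 1.0, 0.0], [0.867, 0.001, 0.498], [0.498, 0.0, -0.867]]
lip [279. 293.]
backlip [279. 307.]
0 [(array([234., 286.]), np.float64(325.0)), (array([233., 290.]), np.float64(326.0)), (array([232., 294.]), np.float64(327.0))]
2.5 [(array([234., 281.]), np.float64(325.0)), (array([233., 285.]), np.float64(326.0)), (array([231., 289.]), np.float64(327.0))]
5 [(array([234., 277.]), np.float64(325.0)), (array([232., 281.]), np.float64(326.0)), (array([231., 285.]), np.float64(328.0))]
8 [(array([233., 271.]), np.float64(325.0)), (array([232., 275.]), np.float64(327.0)), (array([231., 279.]), np.float64(328.0))]
```

View pics/c8.png

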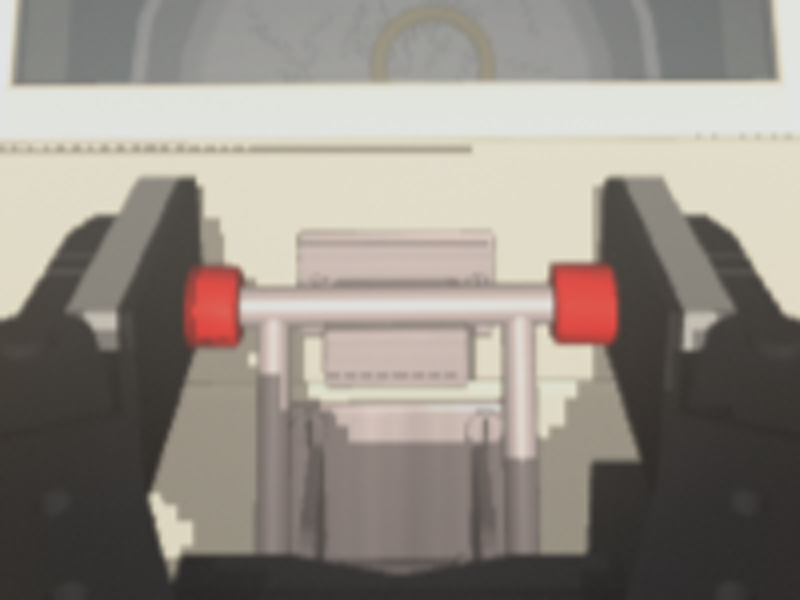

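The row (285) and roller span (93 px) match x 2.5, z 12, so the bar is under the lip against the post. Now release, back out and go vertical.

```bash
python3 -m crank '[{"ax":0,"ay":0,"az":0,"tx":0,"ty":0,"tz":0,"hand":-0.1},{"ax":0,"ay":0,"az":0,"tx":0,"ty":0,"tz":0,"hand":1},{"ax":0,"ay":0,"az":0,"tx":0,"ty":0,"tz":-1,"hand":1},{"ax":0,"ay":0,"az":0,"tx":0,"ty":0,"tz":-4,"hand":1},{"ax":0,"ay":0,"az":0,"tx":0,"ty":0,"tz":-8,"hand":1},{"ax":0,"ay":-0.17,"az":0,"tx":1.2,"ty":0,"tz":-10.5,"hand":1},{"ax":0,"ay":-0.35,"az":0,"tx":2.5,"ty":0,"tz":-12.3,"hand":-1},{"ax":0,"ay":-0.523,"az":0,"tx":2.5,"ty":0,"tz":-12.3,"hand":-1},{"ax":0,"ay":-0.523,"az":0,"tx":2.5,"ty":0,"tz":-12.3,"hand":-1},{"ax":0,"ay":-0.523,"az":0,"tx":2.5,"ty":0,"tz":-12.3,"hand":-1}]' 60
cat > red.py <<'E'
from workcell import *
from geo import *
import cv2
v=np.load('v.npy')
def blobs(n,lo=(0,150,90)):
    s=sense();im=camera(n);c=dict(camera_params(n))
    if n=='wrist':c['T']=wristT(c,s)
    h=cv2.cvtColor(im,cv2.COLOR_RGB2HSV);m=cv2.inRange(h,(0,165,70),(8,255,255))|cv2.inRange(h,(174,165,70),(180,255,255))
    k,_,st,ce=cv2.connectedComponentsWithStats(m)
    b=[(ce[i].round(1).tolist(),st[i].tolist()) for i in range(1,k) if st[i][4]>4]
    p=[proj(c,c['T'],toW(v,q)).round(0) for q in(keep(2.5,0,11),tip(1.33))]
    keepb=[x for x in b if np.hypot(*(np.array(x[0])-p[0]))<110]
    cv2.imwrite(f'pics/red_{n}_{s["time"]:.1f}.png',im[:,:,::-1])
    print(n,s['time'],'pred bar',p[0],'tip1.33',p[1]);[print('  ',x) for x in keepb];return c
for n in('wrist','side','top'):
    c=blobs(n);print('  tip(l):',[(l,proj(c,c['T'],toW(v,tip(l)-3*ldir(l))).round(0).tolist()) for l in(0,.3,1,1.3,1.6,2)])
    print('  rollers',[proj(c,c['T'],toW(v,keep(2.5,y,z))).round(0).tolist() for z in(5,12) for y in(23,-23)])
E
python3 red.py
```

```text
time: 10.12
eef_pos: [0.4394, 0.3731, 0.1997]
orientation: [0.706, 0.708, -0.001, 0.001]
contact_force: [0.0, 0.3, -0.8]
opening: 0.0123
wrist 10.125 pred bar [280. 175.] tip1.33 [280. 262.]
   ([253.1, 174.8], [250, 174, 7, 3, 13])
   ([250.5, 180.0], [250, 179, 2, 3, 6])
   ([280.5, 255.6], [270, 247, 22, 18, 386])
  tip(l): [(0, [280.0, 236.0]), (0.3, [280.0, 246.0]), (1, [280.0, 259.0]), (1.3, [280.0, 259.0]), (1.6, [280.0, 253.0]), (2, [280.0, 240.0])]
  rollers [[254.0, 171.0], [307.0, 171.0], [253.0, 176.0], [307.0, 176.0]]
side 10.175 pred bar [277. 218.] tip1.33 [319. 210.]
   ([277.4, 209.5], [276, 208, 4, 5, 13])
   ([316.9, 212.7], [312, 208, 10, 10, 69])
   ([277.9, 224.3], [276, 222, 5, 6, 26])
   ([327.6, 275.4], [326, 274, 4, 5, 10])
   ([354.1, 277.3], [331, 275, 44, 7, 132])
   ([242.5, 291.0], [223, 279, 40, 20, 331])
  tip(l): [(0, [315.0, 236.0]), (0.3, [319.0, 231.0]), (1, [321.0, 217.0]), (1.3, [318.0, 211.0]), (1.6, [313.0, 206.0]), (2, [304.0, 203.0])]
  rollers [[275.0, 228.0], [275.0, 214.0], [277.0, 225.0], [277.0, 211.0]]
top 10.225 pred bar [278. 212.] tip1.33 [312. 211.]
   ([277.0, 222.5], [276, 222, 3, 2, 6])
  tip(l): [(0, [309.0, 213.0]), (0.3, [312.0, 213.0]), (1, [314.0, 211.0]), (1.3, [311.0, 211.0]), (1.6, [307.0, 210.0]), (2, [300.0, 210.0])]
  rollers [[276.0, 223.0], [276.0, 202.0], [278.0, 223.0], [278.0, 201.0]]
```

The rollers are at the hooked position (z ≈ 12) and the lever is at ≈ 1.25. Next, the press path.

```bash
python3 - <<'E'
from workcell import *
from geo import *
v=np.load('v.npy');s=sense()
for l in(1.7,1.4,1.2,1.0,.85,.7,.55,.4,.3,.2,.1,0):
    t=l-np.radians(40);d=ldir(l);n=np.array([d[2],0,-d[0]]);k=np.clip(t/.4,-1,1)
    Q=P+39*d+5.5*n; c=Q[0]+11*k; e=c-11*np.sign(t) ; z=Q[2]+(e-Q[0])/d[0]*d[2]
    w=toW(v,[c,0,z+8]);print(l,np.round([c,z],1),'tx,ty,tz',steps(s,w).round(2))
E
```

```text
1.7 [-52.3 107.1] tx,ty,tz [-0.49 -0.11  8.43]
1.4 [-62.1 100.7] tx,ty,tz [-1.48 -0.1   9.08]
1.2 [-67.4  94.9] tx,ty,tz [-2.01 -0.09  9.66]
1.0 [-74.2  89. ] tx,ty,tz [-2.68 -0.09 10.25]
0.85 [-80.4  83.7] tx,ty,tz [-3.3  -0.09 10.78]
0.7 [-85.8  76.9] tx,ty,tz [-3.84 -0.08 11.46]
0.55 [-90.4  72. ] tx,ty,tz [-4.29 -0.08 11.95]
0.4 [-94.  66.] tx,ty,tz [-4.65 -0.08 12.56]
0.3 [-95.9  61.3] tx,ty,tz [-4.85 -0.07 13.02]
0.2 [-94.8  57.5] tx,ty,tz [-4.73 -0.08 13.4 ]
0.1 [-93.2  53.9] tx,ty,tz [-4.57 -0.08 13.76]
0 [-91.3  50.4] tx,ty,tz [-4.38 -0.08 14.11]
```

```bash
python3 -m crank '[{"ax":0,"ay":0,"az":0,"tx":-0.5,"ty":-0.1,"tz":4,"hand":-1},{"ax":0,"ay":0,"az":0,"tx":-0.5,"ty":-0.1,"tz":8.2,"hand":-1},{"ax":0,"ay":0,"az":0,"tx":-1.5,"ty":-0.1,"tz":9.1,"hand":-1},{"ax":0,"ay":0,"az":0,"tx":-2.0,"ty":-0.1,"tz":9.7,"hand":-1},{"ax":0,"ay":0,"az":0,"tx":-2.7,"ty":-0.1,"tz":10.3,"hand":-1},{"ax":0,"ay":0,"az":0,"tx":-3.3,"ty":-0.1,"tz":10.8,"hand":-1},{"ax":0,"ay":0,"az":0,"tx":-3.8,"ty":-0.1,"tz":11.5,"hand":-1},{"ax":0,"ay":0,"az":0,"tx":-4.3,"ty":-0.1,"tz":12.0,"hand":-1}]' 60
python3 red.py | grep -v '('
python3 -m crank '[{"ax":0,"ay":0,"az":0,"tx":-0.3,"ty":0,"tz":0.5,"hand":-1},{"ax":0,"ay":0,"az":0,"tx":-0.5,"ty":0,"tz":1.0,"hand":-1},{"ax":0,"ay":0,"az":0,"tx":-0.4,"ty":0,"tz":1.4,"hand":-1},{"ax":0,"ay":0,"az":0,"tx":-0.3,"ty":0,"tz":1.8,"hand":-1},{"ax":0,"ay":0,"az":0,"tx":-0.2,"ty":0,"tz":2.0,"hand":-1},{"ax":0,"ay":0,"az":0,"tx":-0.2,"ty":0,"tz":2.1,"hand":-1}]' 60
```

```text
time: 11.28
eef_pos: [0.4391, 0.3276, 0.0794]
orientation: [0.707, 0.707, -0.001, 0.001]
contact_force: [0.7, 0.9, 1.2]
opening: -0.0
wrist 11.275 pred bar [281. 107.] tip1.33 [282. 282.]
  rollers [[229.0, 101.0], [334.0, 101.0], [227.0, 108.0], [336.0, 108.0]]
side 11.325 pred bar [277. 218.] tip1.33 [319. 210.]
  rollers [[275.0, 228.0], [275.0, 214.0], [277.0, 225.0], [277.0, 211.0]]
top 11.375 pred bar [278. 212.] tip1.33 [312. 211.]
  rollers [[276.0, 223.0], [276.0, 202.0], [278.0, 223.0], [278.0, 201.0]]
time: 12.18
eef_pos: [0.439, 0.3259, 0.0584]
orientation: [0.707, 0.707, -0.001, 0.001]
contact_force: [-0.4, 0.1, -0.9]
opening: -0.0
```

```bash
python3 -m crank '[{"ax":0,"ay":0,"az":0,"tx":0,"ty":0,"tz":-5,"hand":-1},{"ax":0,"ay":0,"az":0,"tx":1,"ty":2,"tz":-10,"hand":-1},{"ax":0,"ay":0,"az":0,"tx":2.7,"ty":4.3,"tz":-13,"hand":-1},{"ax":0,"ay":0,"az":0,"tx":2.7,"ty":4.3,"tz":-13,"hand":-1}]'
python3 red.py; ls pics
```

```text
time: 12.68
eef_pos: [0.4846, 0.3549, 0.1912]
orientation: [0.707, 0.707, 0.002, 0.001]
contact_force: [0.2, -0.3, -1.4]
opening: -0.0004
wrist 12.675 pred bar [224. 155.] tip1.33 [225. 246.]
   ([233.8, 224.2], [224, 220, 20, 9, 141])
  tip(l): [(0, [234.0, 222.0]), (0.3, [233.0, 232.0]), (1, [228.0, 244.0]), (1.3, [226.0, 243.0]), (1.6, [223.0, 237.0]), (2, [220.0, 221.0])]
  rollers [[197.0, 151.0], [253.0, 151.0], [195.0, 156.0], [252.0, 155.0]]
side 12.725 pred bar [277. 218.] tip1.33 [319. 210.]
   ([277.9, 209.2], [276, 207, 5, 6, 12])
   ([278.2, 224.1], [276, 222, 5, 6, 21])
   ([315.3, 234.4], [312, 229, 7, 11, 51])
   ([350.3, 277.0], [326, 274, 49, 7, 136])
   ([242.5, 291.1], [223, 279, 40, 20, 332])
  tip(l): [(0, [315.0, 236.0]), (0.3, [319.0, 231.0]), (1, [321.0, 217.0]), (1.3, [318.0, 211.0]), (1.6, [313.0, 206.0]), (2, [304.0, 203.0])]
  rollers [[275.0, 228.0], [275.0, 214.0], [277.0, 225.0], [277.0, 211.0]]
top 12.775 pred bar [278. 212.] tip1.33 [312. 211.]
   ([308.7, 213.5], [307, 211, 4, 6, 20])
   ([342.3, 245.5], [336, 245, 12, 3, 20])
  tip(l): [(0, [309.0, 213.0]), (0.3, [312.0, 213.0]), (1, [314.0, 211.0]), (1.3, [311.0, 211.0]), (1.6, [307.0, 210.0]), (2, [300.0, 210.0])]
  rollers [[276.0, 223.0], [276.0, 202.0], [278.0, 223.0], [278.0, 201.0]]
c6.png
c7.png
c8.png
red_side_10.2.png
red_side_11.3.png
red_side_12.7.png
red_top_10.2.png
red_top_11.4.png
red_top_12.8.png
red_wrist_10.1.png
red_wrist_11.3.png
red_wrist_12.7.png
s1.npy
side0.png
top0.png
w1.png
w2.npy
w2.png
w3.npy
w3.png
w4.npy
w4.png
w5.npy
w5.png
w6.npy
w6.png
w7.npy
w7.png
w8.npy
w8.png
z0.png
```

The lever is at 0 in all three views and the rollers are still hooked, so it is latched. Next I'll locate the key from its green blob.

```bash
python3 - <<'E'
from workcell import *
from geo import *
import cv2
v=np.load('v.npy');s=sense();c=camera_params('wrist');T=wristT(c,s)
for n,f in(('wrist','red_wrist_12.7'),('side','red_side_12.7'),('top','red_top_12.8')):
    im=cv2.imread(f'pics/{f}.png');h=cv2.cvtColor(im,cv2.COLOR_BGR2HSV);m=cv2.inRange(h,(45,120,50),(80,255,255))
    k,_,st,ce=cv2.connectedComponentsWithStats(m);cc=camera_params(n);TT=T if n=='wrist' else cc['T']
    p=proj(cc,TT,toW(v,[-63.9,-43,48.8]))
    print(n,'pred',p.round(1),[(ce[i].round(1),st[i]) for i in range(1,k) if st[i][4]>15 and np.hypot(*(ce[i]-p))<40])
w=toW(v,[-63.9-11-1,-43,48.8+8]);print('contact TCP',w.round(4),steps(s,w).round(2))
E
```

```text
wrist pred [282.2 205.1] []
side pred [305.2 220.7] [(array([305.2, 221.2]), array([301, 219,   8,   6,  19], dtype=int32))]
top pred [301.3 193.6] []
contact TCP [0.4824 0.3412 0.0568] [-1.06  0.16 13.07]
```

```bash
python3 -m crank '[{"ax":0,"ay":0,"az":0,"tx":-1,"ty":0.1,"tz":5,"hand":-1},{"ax":0,"ay":0,"az":0,"tx":-1,"ty":0.15,"tz":9,"hand":-1},{"ax":0,"ay":0,"az":0,"tx":-1,"ty":0.15,"tz":11.8,"hand":-1},{"ax":0,"ay":0,"az":0,"tx":-1,"ty":0.15,"tz":12.5,"hand":-1},{"ax":0,"ay":0,"az":0,"tx":-1,"ty":0.15,"tz":12.5,"hand":-1}]'
for i in 1 2 3 4; do python3 -m crank '[{"ax":0,"ay":0,"az":0,"tx":0,"ty":0,"tz":0.1,"hand":-1},{"ax":0,"ay":0,"az":0,"tx":0,"ty":0,"tz":0.1,"hand":-1}]' | grep -E 'eef|force'; done
```

```text
time: 13.45
eef_pos: [0.4831, 0.3423, 0.0633]
orientation: [0.707, 0.707, -0.002, 0.001]
contact_force: [1.3, -0.6, 0.1]
opening: -0.0
eef_pos: [0.4839, 0.3431, 0.0635]
contact_force: [-0.0, 0.1, -0.4]
eef_pos: [0.4835, 0.3428, 0.0617]
contact_force: [-0.4, -0.1, 0.6]
eef_pos: [0.4835, 0.3427, 0.0605]
contact_force: [-0.4, 1.1, 1.0]
eef_pos: [0.4835, 0.3426, 0.0594]
contact_force: [0.2, -0.5, 0.5]
```

```bash
for i in 1 2 3 4 5; do python3 -m crank '[{"ax":0,"ay":0,"az":0,"tx":0,"ty":0,"tz":0.07,"hand":-1},{"ax":0,"ay":0,"az":0,"tx":0,"ty":0,"tz":0.07,"hand":-1}]' | grep -E 'eef|force'; done
```

```text
eef_pos: [0.4835, 0.3427, 0.0588]
contact_force: [0.1, 0.1, -0.5]
eef_pos: [0.4835, 0.3427, 0.0581]
contact_force: [0.1, -0.0, 0.1]
eef_pos: [0.4835, 0.3427, 0.0574]
contact_force: [-0.5, -0.5, -0.4]
eef_pos: [0.4835, 0.3427, 0.0567]
contact_force: [-0.2, -0.4, -0.1]
eef_pos: [0.4835, 0.3427, 0.056]
contact_force: [-0.3, -0.4, 0.4]
```

```bash
for i in 1 2 3 4; do python3 -m crank '[{"ax":0,"ay":0,"az":0,"tx":0,"ty":0,"tz":0.07,"hand":-1},{"ax":0,"ay":0,"az":0,"tx":0,"ty":0,"tz":0.07,"hand":-1}]' | grep -E 'eef|force'; done
```

```text
eef_pos: [0.4835, 0.3427, 0.0553]
contact_force: [-0.5, 0.3, -1.3]
eef_pos: [0.4836, 0.3427, 0.0547]
contact_force: [-0.5, 0.5, 0.5]
eef_pos: [0.4836, 0.3429, 0.0541]
contact_force: [-0.1, 0.0, 3.7]
eef_pos: [0.4837, 0.3428, 0.0533]
contact_force: [0.0, 0.9, 3.3]
```

Contact came at z ≈ 0.0544. Continuing in small steps.

```bash
for i in 1 2 3 4; do python3 -m crank '[{"ax":0,"ay":0,"az":0,"tx":0,"ty":0,"tz":0.07,"hand":-1},{"ax":0,"ay":0,"az":0,"tx":0,"ty":0,"tz":0.07,"hand":-1}]' | grep -E 'eef|force'; done
```

```text
eef_pos: [0.4837, 0.3428, 0.0526]
contact_force: [0.1, 0.4, 3.9]
eef_pos: [0.4837, 0.3427, 0.0519]
contact_force: [0.0, 0.7, 3.6]
eef_pos: [0.4837, 0.3428, 0.0513]
contact_force: [0.4, 0.0, 5.4]
eef_pos: [0.4836, 0.3426, 0.0504]
contact_force: [-0.5, 0.1, 3.4]
```

```bash
for i in 1 2 3; do python3 -m crank '[{"ax":0,"ay":0,"az":0,"tx":0,"ty":0,"tz":0.04,"hand":-1},{"ax":0,"ay":0,"az":0,"tx":0,"ty":0,"tz":0.04,"hand":-1}]' | grep -E 'eef|force'; done
```

```text
eef_pos: [0.4836, 0.3426, 0.05]
contact_force: [0.2, 1.2, 3.5]
eef_pos: [0.4835, 0.3426, 0.0496]
contact_force: [0.8, 0.4, 2.6]
eef_pos: [0.4835, 0.3427, 0.0492]
contact_force: [-0.1, -0.4, 3.9]
```

```bash
for i in 1 2; do python3 -m crank '[{"ax":0,"ay":0,"az":0,"tx":0,"ty":0,"tz":0.03,"hand":-1},{"ax":0,"ay":0,"az":0,"tx":0,"ty":0,"tz":0.03,"hand":-1}]' | grep -E 'eef|force'; done; python3 -c "
from workcell import *
for i in range(4):
    camera('side'); print(sense()['contact_force'].round(1), sense()['eef_pos'].round(4))"
```

```text
eef_pos: [0.4835, 0.3427, 0.049]
contact_force: [0.7, 0.3, 5.1]
eef_pos: [0.4836, 0.3428, 0.0488]
contact_force: [-1.0, 0.7, 6.2]
[-0.5  0.3  5.6] [0.4835 0.3428 0.0488]
[ 0.6 -0.1  5.8] [0.4835 0.3428 0.0488]
[-0.   0.5  6.3] [0.4835 0.3428 0.0488]
[-0.2  0.1  5. ] [0.4835 0.3429 0.0488]
```

The force fell to ~2.6 N and is now rising at the rubber stop, so travel is ≈ 5 mm: it has clicked. I'll release and back off.

```bash
python3 -m crank '[{"ax":0,"ay":0,"az":0,"tx":0,"ty":0,"tz":-1,"hand":-1},{"ax":0,"ay":0,"az":0,"tx":0,"ty":0,"tz":-6,"hand":-1},{"ax":0,"ay":0,"az":0,"tx":-2,"ty":0,"tz":-12,"hand":-1},{"ax":0,"ay":0,"az":0,"tx":-4,"ty":0,"tz":-18,"hand":-1},{"ax":0,"ay":0,"az":0,"tx":-4,"ty":0,"tz":-18,"hand":-1},{"ax":0,"ay":0,"az":0,"tx":-4,"ty":0,"tz":-18,"hand":-1}]'
python3 red.py
python3 - <<'E'
import cv2,glob,numpy as np
f=lambda n:sorted(glob.glob(f'pics/red_{n}_*'),key=lambda s:float(s.split('_')[-1][:-4]))[-1]
a=cv2.imread(f('wrist'))[40:280,160:400];b=cv2.imread(f('side'))[160:310,190:340]
cv2.imwrite('pics/fin.png',np.hstack([cv2.resize(x,(400,400),interpolation=cv2.INTER_CUBIC) for x in(a,b)]))
E
```

```text
time: 19.9
eef_pos: [0.483, 0.3032, 0.2288]
orientation: [0.707, 0.707, -0.001, 0.001]
contact_force: [-0.9, -0.3, -0.4]
opening: -0.0
wrist 19.9 pred bar [231.  92.] tip1.33 [232. 176.]
   ([239.0, 166.2], [230, 161, 19, 11, 171])
  tip(l): [(0, [240.0, 165.0]), (0.3, [239.0, 173.0]), (1, [235.0, 178.0]), (1.3, [232.0, 174.0]), (1.6, [230.0, 165.0]), (2, [228.0, 148.0])]
  rollers [[206.0, 89.0], [257.0, 89.0], [205.0, 93.0], [257.0, 92.0]]
side 19.95 pred bar [277. 218.] tip1.33 [319. 210.]
   ([278.3, 209.1], [276, 207, 5, 5, 15])
   ([278.1, 224.2], [276, 222, 5, 6, 23])
   ([315.3, 234.5], [312, 229, 8, 11, 51])
   ([348.5, 277.0], [326, 274, 49, 7, 171])
   ([242.6, 291.0], [223, 279, 40, 20, 331])
  tip(l): [(0, [315.0, 236.0]), (0.3, [319.0, 231.0]), (1, [321.0, 217.0]), (1.3, [318.0, 211.0]), (1.6, [313.0, 206.0]), (2, [304.0, 203.0])]
  rollers [[275.0, 228.0], [275.0, 214.0], [277.0, 225.0], [277.0, 211.0]]
top 20.0 pred bar [278. 212.] tip1.33 [312. 211.]
   ([308.5, 212.0], [307, 208, 4, 9, 36])
   ([327.6, 244.2], [323, 244, 9, 2, 11])
  tip(l): [(0, [309.0, 213.0]), (0.3, [312.0, 213.0]), (1, [314.0, 211.0]), (1.3, [311.0, 211.0]), (1.6, [307.0, 210.0]), (2, [300.0, 210.0])]
  rollers [[276.0, 223.0], [276.0, 202.0], [278.0, 223.0], [278.0, 201.0]]
```

View pics/fin.png

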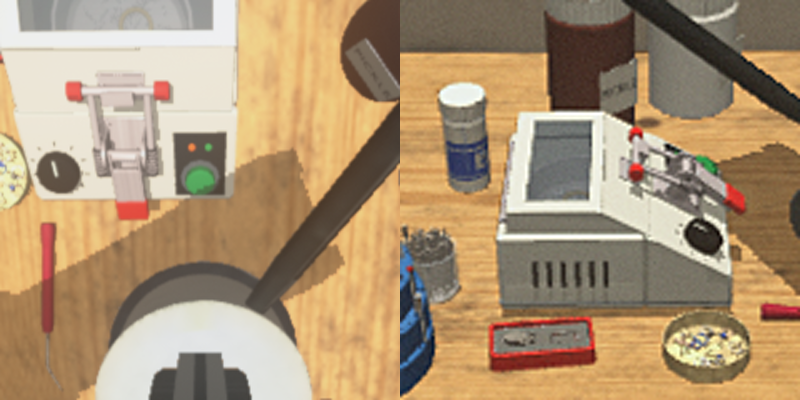

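The picture shows the cover shut, the loop hooked, the lever down, the key sprung back and the bystanders in place.

```bash
python3 -c "
from workcell import *
print(hand_in())"
```

```text
the job is handed in; nothing more can be done
None
```

I closed the cover, hooked and latched it, then pressed the green key and let go of it. I handed the job in at about 20 s.

- **Cover:** I pushed it over from behind and pressed it shut with about 28 N. Its top settled at about 80 mm.
- **Latch:** the loop bar was lowered past the keeper's lip and drawn back under it. The bar slipped about 4 mm in the fingers on the way, so I gripped harder and pulled it a little further. After pressing, the lever's grip was at the shut angle in all three cameras, and the rollers were in the hooked position in the side view. Both still held after the key was pressed.
- **Key:** I pressed it in small steps. The force was 3 to 5 N, fell to about 2.6 N, then rose to about 6 N on the rubber stop. That puts the travel at about 5 mm, past the click and short of forcing it. The last picture shows it sprung back.
- **Last picture:** it shows the arm clear of everything. The case, dish, pot, bottle and scriber looked where they were; I did not measure them one by one.

**Failed or disagreed:**
- My first move was refused because its rows left out some values; nothing moved.
- Contact with the key came about 3 mm lower than predicted.
- I found no lamp or sound to confirm that the machine is running. The start is judged only from the force on the key.

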